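# Fill the jar lane on the street-stall counter

## Robot

A 6-joint arm with a two-finger parallel gripper is mounted at the origin on the work surface. World frame = base frame: x ahead of the robot, y to its left, z up, the work surface at z = 0. Lengths are in m, angles in rad, forces in N, time in s.
With the tool pointing down it reaches from about 0.325 to 0.9 m from the base axis. Payload 3.5 kg.
Tool frame: the origin (TCP) lies at the very end of the fingers, on their centre line; the grasp point (between the pads) lies 19 mm behind it; z points along the fingers, y is the line along which they close (so a half turn about z gives the same grasp; the last joint's range is limited). The gripper opens to 85 mm and grips with 20 to 120 N. Pads are 22 mm wide; open, the fingers measure 114 mm over their backs; the gripper's body (76 mm by 85 mm) begins 54 mm behind the grasp point. The pads swing forward as they close: fully open they stand 13 mm farther back than shut.
Start: joints at [-1.433, 0.276, -0.026, 1.268, 0, 1.467], TCP at [0.149, -0.607, 0.231] pointing down, gripper open.
Joint ranges: [-3.12, 3.12], [-0.85, 1.88], [-1.08, 1.24], [-1.95, 2.15], [-1.57, 1.53], [-3.14, 3.14]. Speed limits (rad/s): [2.57, 2.57, 3.14, 3.14, 3.14, 3.14].

## Interface

Orientations are given as a 3x3 rotation matrix whose columns are the frame's x, y, z axes.
In Python, from bench import * gives the robot as it stands. Calls block until the motion is done:
- move_to(position, orientation): joint-space move of the TCP to a pose.
- servo_line(position, vel=0.15, orientation=None): straight line of the TCP; orientation=None keeps the orientation; vel is the mean speed in m/s.
- set_joints(angles): joint-space move.
- grip(opening, effort=None): finger opening in m; effort is the grip in N (None keeps the last); returns when the fingers have stopped.
- sleep(seconds).
- solve_ik(position, orientation): joint angles nearest the present ones, or None.
- observe(): the state.
- get_image(name): name is "scene" or "top" or "wrist"; returns a dict with "frame" (480x640x3 uint8, red, green, blue), "depth" (480x640 float32, m along the optical axis (not along the pixel's ray), 0 where there is no reading), "fx", "fy", "cx", "cy" (pixels), "k1" (the pictures are not rectified: a ray, as slopes to the right and down, at radius r is drawn at 1 + k1 r^2 times it, then the intrinsics apply), "rvec" (rotation vector, rad) and "tvec" (3), from world to camera coordinates, as OpenCV has them. Camera axes: x right, y down, z forward; pixel columns grow to the right and rows downward; lengths in m; the calibration is good to about 2 mm. A picture is of the moment at which its call begins.
A pose or a line that the arm cannot do raises MotionError and nothing moves.
- finish_job(): hands the job in; it is judged then, once.
Trained networks look in a picture, given as the dict that the camera call returned (one of the last four; its "shot" number tells which), for a name from the list of things; names that differ only in an ending like _2 or _b are one class to them, and where a whole thing is asked for, a point or a joint stands for the part that bears it (a point fixed in the world has none). Each returns a list of dicts, best first, with "confidence" (0 to 1); they miss things now and then, are a little off and sometimes report something else, mostly with a low value. They report only what shows in the picture. A call takes as long as a camera call.
- recognise(picture, target): "extent" ([left, top, right, bottom] in pixels, round what is visible of it).
- trace(picture, target): "mask" (480x640 bool, what is visible of it) and "extent" ([left, top, right, bottom] in pixels, round what is visible of it).
- mark_of(picture, target): "uv" ([column, row] in pixels: a listed point, or the origin of a listed thing).
The state is a dict: "t": time; "qpos": joint angles; "joint_vel": joint speeds; "effort": joint torques, N m; "tool_pos": TCP position; "tcp_rot": TCP orientation; "ft_force": force on the tool from outside, world axes, zero at the start; "moment": the same for the moment, N m; "gripper_width": finger opening in m; "grip_force": force on a finger pad.
Only numpy, scipy, OpenCV 4.12 (cv2) and the standard library are available. Lean on these libraries where they do the work, as an engineer would, in place of code of your own. Each camera call takes 0.05 s, during which the arm holds its last target. There are 200 camera calls.

## Task

Slide the three green-glass jars, without lifting them off the counter or tipping them, into the wooden lane in single file, one at a time: the tallest first, then the middle one, then the shortest. Push the row under the clear cover until the tallest stands against the stop at the far end and each next jar touches the one before, then let go. Leave everything else on the counter where it is.

Things in the scene. Friction and masses are not known exactly. Their poses are not given: they have to be found in the camera images.
- lane: Fixed wooden lane without a floor (jars slide on the counter). Origin: on the counter midway between the near ends of its straight rails; x points inwards along the lane, y left, z up. Rails: inner faces at y = +-30 mm, 12 mm thick, 16 mm high, from x = 0 to 247 mm, closed by a stop 16 mm high with its inner face at x = 235 mm. Jars home: centres at x = 207, 151 and 95 mm.
- lane_mouth (a point): Same point as the lane's origin. From here back to x = -45 mm of the lane the two rails flare outwards at 32 degrees, still 16 mm high, to a mouth about 100 mm wide between them and 135 mm over their outer corners.
- lane_stop (a point): Point on the counter at the middle of the stop's inner face, 235 mm along the lane's x axis from its origin.
- cover_edge (a point): Middle of the near lower edge of the fixed clear cover with aluminium frame over the lane: lane x = 60 mm, 108 mm above the counter. Cover: x = 60 to 250, y = -60 to 60 mm, top at 114 mm, four 8 mm thick legs at x = 95 and 235, y = +-52 mm. The last jar's rear ends at x = 67 mm, under the cover, so the pushing tool must lean back towards the mouth, some 25 to 40 degrees from vertical.
- jar_tall: sealed green-glass jar with a flat steel screw cap: upright cylinder, body 56 mm diameter, cap 52 mm diameter and 13 mm high, 78 mm tall in all; the tallest of the three jars. About 240 g. Origin at the centre of its underside, z up.
- jar_mid: sealed green-glass jar with a flat steel screw cap: upright cylinder, body 56 mm diameter, cap 52 mm diameter and 13 mm high, 61 mm tall in all; the middle one of the three jars. About 190 g. Origin at the centre of its underside, z up.
- jar_short: sealed green-glass jar with a flat steel screw cap: upright cylinder, body 56 mm diameter, cap 52 mm diameter and 13 mm high, 44 mm tall in all; the shortest of the three jars. About 140 g. Origin at the centre of its underside, z up.
- spice_tin: Bystander, loose: square steel tin 52 x 52 mm, 64 mm high; origin at the centre of its underside.
- cup: Bystander, loose: white open cup, 68 mm across the rim, 62 mm high; origin at the centre of its underside.
- weight: Bystander, loose: dark iron scale weight with a small knob on top, 54 mm diameter, 58 mm high; origin at the centre of its underside.
- scoop: Bystander, loose: steel spoon 170 mm long lying along its x axis beyond the lane, less than 30 mm high.
- tongs: Bystander, loose: dark steel tongs 170 mm long and 40 mm wide lying along their x axis past the stop, 8 mm high.

How it is judged:
By the outcome, as a careful person would: the job done as asked, in the order asked, and still so for the second after the job is handed in, with the robot touching nothing.
It also fails if it takes over 72 s, if anything falls off the work surface, if the arm or the gripper's body presses on something with over 40 N, if the wrist force passes 120 N, or if a joint passes its speed limit or range.

## Working session

There is one attempt and no reset: what is moved stays moved. The work goes in short steps, each a Python script; the robot and the scene stay as the last script left them, time stands still between calls to the robot, and variables do not carry over. Pictures are saved under pics/ and viewed, at most 10 in all, crops included, and the job is handed in when it is done.

```bash
ls; mkdir -p pics
cat > h.py <<'E'
from bench import *
import numpy as np, cv2
def cam(p):
    R=cv2.Rodrigues(np.array(p["rvec"],float))[0]; return R,np.array(p["tvec"],float).ravel()
def ray(p,uv):
    d=np.array([(uv[0]-p["cx"])/p["fx"],(uv[1]-p["cy"])/p["fy"]]); s=d.copy()
    for _ in range(20): s=d/(1+p["k1"]*(s@s))
    R,t=cam(p); return -R.T@t, R.T@np.array([s[0],s[1],1.])
def at_z(p,uv,z):
    o,d=ray(p,uv); return o+d*(z-o[2])/d[2]
def cloud(p,mask):
    v,u=np.nonzero(mask&(p["depth"]>0)); z=p["depth"][v,u]
    d=np.stack([(u-p["cx"])/p["fx"],(v-p["cy"])/p["fy"]],1); s=d.copy()
    for _ in range(20): s=d/(1+p["k1"]*(s**2).sum(1,keepdims=True))
    R,t=cam(p); return (np.c_[s,np.ones(len(s))]*z[:,None]-t)@R
def save(p,n): cv2.imwrite("pics/"+n,cv2.cvtColor(p["frame"],cv2.COLOR_RGB2BGR))
E
python3 - <<'E'
from h import *
print(observe()["t"])
for n in ("scene","top"):
    p=get_image(n); save(p,n+"0.png")
    R,t=cam(p); print(n,"cam at",(-R.T@t).round(3))
    for k in ("lane_mouth","lane_stop","cover_edge"):
        for m in mark_of(p,k)[:2]: print(k,np.round(m["uv"],1),round(m["confidence"],2),at_z(p,m["uv"],0.108 if k=="cover_edge" else 0).round(4))
    for k in ("jar_tall","jar_mid","jar_short","spice_tin","cup","weight","scoop","tongs"):
        for m in trace(p,k)[:2]:
            c=cloud(p,m["mask"]); 
            if len(c)<10: print(k,"few");continue
            h=np.percentile(c[:,2],95); tp=c[abs(c[:,2]-h)<.006]
            print(k,round(m["confidence"],2),np.round(m["extent"]),"h",h.round(3),"top mid",((tp.max(0)+tp.min(0))/2).round(3),"lo",c.min(0).round(3),"hi",c.max(0).round(3))
E
```

```text
pics
0.0
scene cam at [1.36  0.675 1.044]
lane_mouth [285.7 266.5] 0.7 [ 0.6021 -0.021   0.    ]
lane_mouth [365.7 310.2] 0.45 [0.5929 0.2105 0.    ]
lane_stop [363.7 314.9] 0.56 [0.607  0.2149 0.    ]
cover_edge [308.8 247.9] 0.63 [0.6033 0.053  0.108 ]
jar_tall 0.88 [210. 182. 234. 216.] h 0.081 top mid [ 0.553 -0.281  0.081] lo [ 0.526 -0.31   0.002] hi [ 0.582 -0.25   0.086]
jar_mid 0.64 [205. 224. 234. 251.] h 0.064 top mid [ 0.648 -0.194  0.064] lo [ 0.582 -0.276 -0.001] hi [ 0.679 -0.164  0.069]
jar_short 0.59 [316. 214. 340. 236.] h 0.048 top mid [ 0.448 -0.012  0.046] lo [ 0.377 -0.073 -0.005] hi [0.555 0.052 0.116]
spice_tin 0.95 [153. 191. 185. 227.] h 0.068 top mid [ 0.666 -0.37   0.067] lo [ 0.585 -0.47  -0.003] hi [ 0.7   -0.336  0.072]
spice_tin 0.2 [277. 300. 319. 346.] h 0.02 top mid [0.735 0.116 0.019] lo [ 0.657  0.084 -0.003] hi [0.841 0.168 0.078]
cup 0.64 [266. 179. 289. 213.] h 0.063 top mid [ 0.438 -0.192  0.063] lo [ 0.341 -0.288 -0.005] hi [ 0.472 -0.154  0.07 ]
weight 0.65 [375. 240. 401. 263.] h 0.059 top mid [0.428 0.155 0.058] lo [ 0.366  0.131 -0.   ] h
[... 726 characters left out ...]
 437. 244.] h 0.063 top mid [ 0.649 -0.194  0.062] lo [ 0.621 -0.22  -0.001] hi [ 0.675 -0.166  0.067]
jar_short 0.89 [328. 300. 348. 323.] h 0.046 top mid [ 0.447 -0.014  0.045] lo [ 0.422 -0.039  0.028] hi [0.473 0.011 0.049]
cup 0.73 [404. 306. 435. 343.] h 0.063 top mid [ 0.438 -0.194  0.062] lo [ 0.405 -0.227 -0.004] hi [ 0.475 -0.16   0.067]
weight 0.63 [251. 302. 273. 328.] h 0.059 top mid [0.427 0.153 0.058] lo [0.4   0.126 0.003] hi [0.453 0.179 0.062]
scoop 0.91 [289. 151. 302. 200.] h 0.021 top mid [0.76  0.117 0.02 ] lo [ 0.698  0.096 -0.001] hi [0.822 0.14  0.024]
tongs 0.68 [181. 208. 206. 276.] h 0.01 top mid [0.577 0.339 0.008] lo [ 0.496  0.299 -0.005] hi [0.661 0.379 0.012]
```

View pics/top0.png

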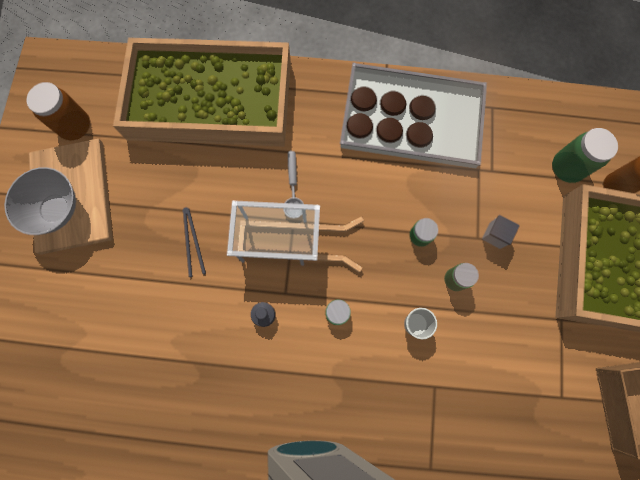

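View pics/scene0.png

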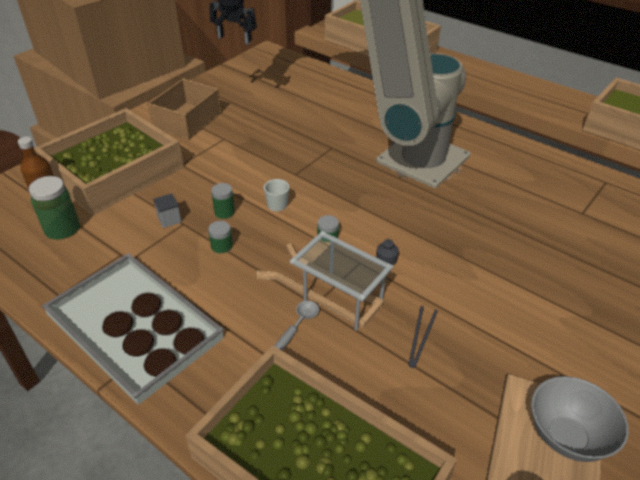

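The lane runs along roughly +y, with its mouth near pixel (343,243) and its cover at (230–320, 203–260) in the top view. The jars are at (424,232), (462,277) and (338,312), with the cup, tin and weight nearby. I'll fit the lane pose from depth next.

```bash
cat > lanefit.py <<'E'
from h import *
from scipy.optimize import least_squares, minimize
from scipy.ndimage import distance_transform_edt
def segs():
    c,s=np.cos(np.radians(32)),np.sin(np.radians(32)); L=45/c
    P=[]
    R=[]
    for sg in (1,-1):
        R.append(np.array([[0,30*sg],[247,30*sg],[247,42*sg],[0,42*sg]],np.float32))
        a=np.array([0,30*sg]);d=np.array([-c,s*sg]);n=np.array([s,c*sg])
        R.append(np.array([a,a+L*d,a+L*d+12*n,a+12*n],np.float32))
    R.append(np.array([[235,-30],[247,-30],[247,30],[235,30]],np.float32)); return R
# raster of rail tops, 1mm grid, offset 150
img=np.zeros((400,600),np.uint8)
for r in segs(): cv2.fillPoly(img,[np.round(r+[150,200]).astype(np.int32)],1)
D=distance_transform_edt(img==0)
def loc(c,q):
    d=(c[:,:2]-q[:2])*1000; ca,sa=np.cos(q[2]),np.sin(q[2]); return np.c_[d@[ca,sa],d@[-sa,ca]]
def dist(c,q):
    l=loc(c,q); return D[np.clip(np.round(l[:,1]+200).astype(int),0,399),np.clip(np.round(l[:,0]+150).astype(int),0,599)]
def fit(c,q0):
    # points should lie on the rails and the rails be covered
    from scipy.spatial import cKDTree
    v,u=np.nonzero(img); M=np.c_[u-150,v-200]
    def cost(q):
        q=[q[0],q[1],q[2]]
        a=np.minimum(dist(c,q),8); t=cKDTree(loc(c,q)); b=np.minimum(t.query(M)[0],8)
        return (a**2).mean()+(b**2).mean()
    best=minimize(cost,q0,method="Nelder-Mead",options=dict(initial_simplex=np.array(q0)+np.array([[0,0,0],[.008,0,0],[0,.008,0],[0,0,.06]]),xatol=1e-5,fatol=1e-4))
    return best
E
python3 - <<'E'
from lanefit import *
for n in ("top","scene"):
    p=get_image(n); c=cloud(p,np.ones((480,640),bool))
    m=(c[:,0]>.5)&(c[:,0]<.7)&(c[:,1]>-.1)&(c[:,1]<.27); c=c[m]
    print(n,np.histogram(c[:,2],bins=[-.01,-.004,.004,.008,.012,.016,.02,.024,.09,.1,.106,.110,.114,.118,.125]))
    t=c[c[:,2]>.104]; hull=cv2.minAreaRect((t[:,:2]*1000).astype(np.float32)); print("cover rect",hull)
    r=c[(c[:,2]>.010)&(c[:,2]<.022)]; print(len(r))
    for q0 in ([.605,-.015,1.45],[.605,-.015,1.6]):
        b=fit(r,q0); print(b.x.round(4),b.fun)
E
```

```text
top (array([ 222, 6981,  156,   68,  268,  209,    9,   35,    0,    0,  230,
       3289, 1396,   17]), array([-0.01 , -0.004,  0.004,  0.008,  0.012,  0.016,  0.02 ,  0.024,
        0.09 ,  0.1  ,  0.106,  0.11 ,  0.114,  0.118,  0.125]))
cover rect ((602.3860473632812, 140.75775146484375), (121.16744995117188, 190.6949920654297), 2.6674697399139404)
527
[ 0.609  -0.0178  1.6634] 43.32711645032902
[ 0.6089 -0.0185  1.6605] 43.310680412762224
scene (array([ 151, 5591,  609,  274,  440,  470,   69,  210,   22,    7,  100,
       1708, 1713,   73]), array([-0.01 , -0.004,  0.004,  0.008,  0.012,  0.016,  0.02 ,  0.024,
        0.09 ,  0.1  ,  0.106,  0.11 ,  0.114,  0.118,  0.125]))
cover rect ((600.9744262695312, 140.97674560546875), (127.65357971191406, 194.51918029785156), 3.038015365600586)
1099
[ 0.6091 -0.0134  1.619 ] 30.59497240924346
[ 0.6091 -0.0134  1.6181] 30.599232907169565
```

```bash
cat >> h.py <<'E'
O=np.array([.6092,-.0137]); A=1.618
U=np.array([np.cos(A),np.sin(A),0]); V=np.array([-np.sin(A),np.cos(A),0])
def W(x,y,z): return np.r_[O,0]+U*x+V*y+[0,0,z]
def rot(lean=0,s=1):
    z=U*np.sin(lean)-np.array([0,0,1])*np.cos(lean); y=s*V; return np.c_[np.cross(y,z),y,z]
def L(p): d=np.array([p[0],p[1],0])-np.r_[O,0]; return d@U,d@V
def st(m=""):
    o=observe(); print(m,"t",round(o["t"],2),"lane",np.round([*L(o["tool_pos"]),o["tool_pos"][2]],4),"F",np.round(o["ft_force"],1),"w",round(o["gripper_width"],4),"gf",round(float(np.max(o["grip_force"])),1)); return o
E
python3 - <<'E'
from h import *
o=observe(); print(o["tcp_rot"])
for n,p in dict(tall=(.552,-.283),mid=(.6487,-.194),short=(.4475,-.013),cup=(.438,-.193),tin=(.666,-.37)).items(): print(n,np.round(L(p),4))
for s in (1,-1):
  for pos in ((-.265,.07,.13),(-.265,.07,.022),(-.02,0,.022),(-.02,0,.15),(-.18,-.03,.022),(.0086,.162,.022),(-.1,.0,.022)):
    q=solve_ik(W(*pos),rot(0,s)); print(s,pos,None if q is None else np.round(q,2))
  for x in (-.1,-.06,.06):
   for ln in (30,35,40):
    q=solve_ik(W(x,0,.013),rot(np.radians(ln),s)); print(s,x,ln,None if q is None else np.round(q,2))
E
```

```text
[[ 9.71154560e-01  2.38450877e-01 -1.02538629e-05]
 [ 2.38450877e-01 -9.71154560e-01 -2.00886588e-05]
 [-1.47482440e-05  1.70641500e-05 -1.00000000e+00]]
tall [-0.2663  0.0698]
mid [-0.182  -0.0309]
short [0.0083 0.1615]
cup [-0.171   0.1795]
tin [-0.3586 -0.0399]
1 (-0.265, 0.07, 0.13) [-0.58  0.33 -0.17  1.07  0.   -2.19]
1 (-0.265, 0.07, 0.022) [-0.58  0.44 -0.27  0.86  0.   -2.19]
1 (-0.02, 0, 0.022) [-0.16  0.43 -0.29  0.85  0.   -1.78]
1 (-0.02, 0, 0.15) [-0.16  0.3  -0.17  1.1   0.   -1.78]
1 (-0.18, -0.03, 0.022) [-0.38  0.53 -0.13  0.91  0.   -2.  ]
1 (0.0086, 0.162, 0.022) [-0.17  0.19 -0.65  0.74  0.   -1.79]
1 (-0.1, 0.0, 0.022) [-0.29  0.45 -0.26  0.86  0.   -1.9 ]
1 -0.1 30 [-0.49  0.62 -0.09  1.14  0.44 -2.17]
1 -0.1 35 [-0.52  0.66 -0.06  1.21  0.51 -2.23]
1 -0.1 40 [-0.54  0.71 -0.02  1.28  0.56 -2.29]
1 -0.06 30 [-0.44  0.6  -0.14  1.1   0.46 -2.12]
1 -0.06 35 [-0.47  0.64 -0.11  1.16  0.52 -2.17]
1 -0.06 40 [-0.49  0.68 -0.08  1.22  0.58 -2.24]
1 0.06 30 [-0.26  0.53 -0.25  0.96  0.5  -1.93]
1 0.06 35 [-0.3   0.57 -0.23  1.    0.57 -1.98]
1 0.06 40 [-0.33  0.6  -0.
[... 194 characters left out ...]
0.    1.36]
-1 (-0.02, 0, 0.15) [-0.16  0.3  -0.17  1.1   0.    1.36]
-1 (-0.18, -0.03, 0.022) [-0.38  0.53 -0.13  0.91  0.    1.14]
-1 (0.0086, 0.162, 0.022) [-0.17  0.19 -0.65  0.74  0.    1.35]
-1 (-0.1, 0.0, 0.022) [-0.29  0.45 -0.26  0.86  0.    1.24]
-1 -0.1 30 [-0.49  0.62 -0.09  1.14  0.44  0.97]
-1 -0.1 35 [-0.52  0.66 -0.06  1.21  0.51  0.91]
-1 -0.1 40 [-0.54  0.71 -0.02  1.28  0.56  0.85]
-1 -0.06 30 [-0.44  0.6  -0.14  1.1   0.46  1.02]
-1 -0.06 35 [-0.47  0.64 -0.11  1.16  0.52  0.97]
-1 -0.06 40 [-0.49  0.68 -0.08  1.22  0.58  0.91]
-1 0.06 30 [-0.26  0.53 -0.25  0.96  0.5   1.21]
-1 0.06 35 [-0.3   0.57 -0.23  1.    0.57  1.16]
-1 0.06 40 [-0.33  0.6  -0.21  1.05  0.64  1.1 ]
```

Run:
```python
from h import *
R=rot(0,-1)
move_to(W(-.2655,.07,.17),R); st("above")
p=get_image("wrist"); save(p,"w1.png")
for k in ("jar_tall","jar_mid"):
    for m in trace(p,k)[:2]:
        c=cloud(p,m["mask"]); h=np.percentile(c[:,2],90); tp=c[abs(c[:,2]-h)<.006]; print(k,round(m["confidence"],2),h.round(4),np.round(L((tp.max(0)+tp.min(0))/2),4))
servo_line(W(-.2655,.07,.022),.12); st("down")
grip(.05,20); st("grip")
```

```text
above t 3.18 lane [-0.2665  0.0704  0.1702] F [0.6 0.  0.4] w 0.0857 gf 0.0
jar_tall 0.63 0.0779 [-0.2663  0.0728]
jar_mid 0.8 0.0609 [-0.183 -0.029]
down t 4.72 lane [-0.2661  0.0692  0.0229] F [0.4 0.3 0. ] w 0.0852 gf 0.0
grip t 5.09 lane [-0.2659  0.0703  0.0228] F [-3.   1.1  6. ] w 0.0557 gf 21.8
```

View pics/w1.png

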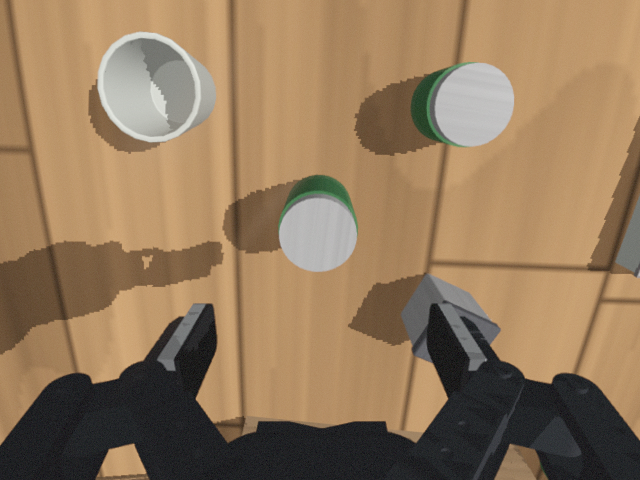

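The wrist view shows the tall jar's cap at (318,232), centred between the fingers, the middle jar at (472,105) and the cup at (150,90), all clear. The grip holds at 55.7 mm, and +6 N vertical means the jar is pressed onto the counter. Now I'll drag it.

Run:
```python
from h import *
z=.022
for x,y in ((-.2,.068),(-.125,.06),(-.09,0),(-.02,0)):
    servo_line(W(x,y,z),.1); st()
grip(.085); st("rel")
servo_line(W(-.02,0,.12),.2)
p=get_image("top"); save(p,"t1.png")
for m in trace(p,"jar_tall")[:2]:
    c=cloud(p,m["mask"]); h=np.percentile(c[:,2],90); tp=c[abs(c[:,2]-h)<.006]; print(round(m["confidence"],2),h.round(4),np.round(L((tp.max(0)+tp.min(0))/2),4))
```

```text
t 5.9 lane [-0.1981  0.0669  0.0228] F [1.2 0.8 7.1] w 0.0554 gf 23.1
 t 6.81 lane [-0.1244  0.0592  0.0227] F [ 0.8 -3.7  6.7] w 0.0557 gf 23.1
 t 7.65 lane [-0.0901  0.0028  0.0228] F [-7.3 -5.2 13.7] w 0.0556 gf 23.8
 t 8.5 lane [-0.0192 -0.0004  0.0227] F [ 2.  -3.4  6.1] w 0.0552 gf 23.1
rel t 8.91 lane [-0.0194  0.001   0.0212] F [-0.8  0.5 -0.2] w 0.0851 gf 0.0
0.19 0.061 [-0.1758  0.1792]
```

Run:
```python
from h import *
R=rot(0,-1); z=.022
move_to(W(-.1825,-.03,.11),R)
servo_line(W(-.1825,-.03,z),.12)
p=get_image("scene"); save(p,"s1.png")
grip(.05,20); st("grip")
for x,y in ((-.1,0),(-.02,0)):
    servo_line(W(x,y,z),.08); st()
grip(.085); st("rel")
servo_line(W(-.02,0,.12),.2)
move_to(W(.0083,.162,.11),R); st("short")
p=get_image("top"); save(p,"t2.png")
for k in ("jar_mid","jar_short","jar_tall"):
  for m in trace(p,k)[:2]:
    c=cloud(p,m["mask"]); h=np.percentile(c[:,2],90); tp=c[abs(c[:,2]-h)<.006]; print(k,round(m["confidence"],2),h.round(4),np.round(L((tp.max(0)+tp.min(0))/2),4))
```

```text
grip t 11.67 lane [-0.1829 -0.0302  0.023 ] F [-1.8  0.3  5.4] w 0.0556 gf 21.6
 t 12.92 lane [-0.0993 -0.001   0.023 ] F [ 2.6 -3.2  6.9] w 0.0555 gf 22.6
 t 14.07 lane [-0.0217  0.0006  0.0231] F [-0.9 -8.9 10.9] w 0.0551 gf 22.8
rel t 14.47 lane [-0.019   0.0013  0.021 ] F [-0.5  0.4  0.6] w 0.0851 gf 0.0
short t 15.82 lane [0.0084 0.1624 0.1091] F [-0.1 -0.   0.5] w 0.0848 gf 0.0
jar_mid 0.92 0.0629 [-0.0202 -0.0022]
jar_tall 0.62 0.08 [ 0.0327 -0.0021]
jar_tall 0.43 0.1152 [ 0.1542 -0.0005]
```

View pics/t2.png

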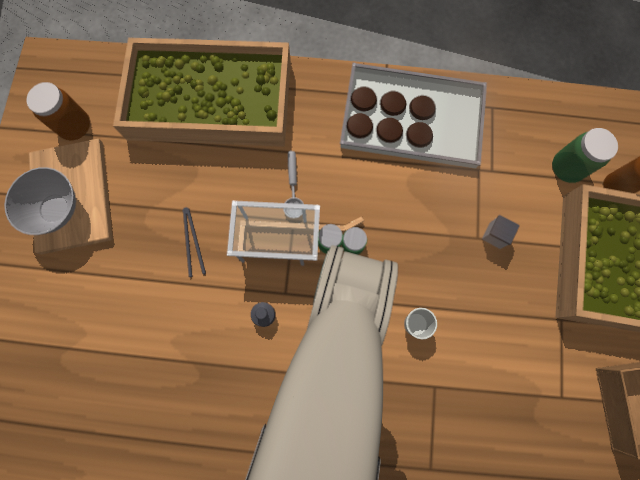

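The top view shows the tall jar at (331,238) and the middle jar at (354,239), in file in the mouth. The short jar is next.

Run:
```python
from h import *
z=.018
servo_line(W(.0083,.162,z),.12)
grip(.05,20); st("grip")
for x,y in ((-.03,.14),(-.1,.10),(-.11,0),(-.02,0)):
    servo_line(W(x,y,z+(.002 if y==0 and x>-.1 else 0)*0),.08); st()
grip(.085); st("rel")
servo_line(W(-.02,0,.12),.2)
servo_line(W(-.13,0,.12),.2)
grip(0)
move_to(W(-.13,0,.10),rot(np.radians(35),-1)); st("tilt")
p=get_image("top"); save(p,"t3.png")
q=get_image("scene"); save(q,"s3.png")
for n,p in (("top",p),("scene",q)):
 for k in ("jar_mid","jar_short","jar_tall"):
  for m in trace(p,k)[:1]:
    c=cloud(p,m["mask"]); h=np.percentile(c[:,2],90); tp=c[abs(c[:,2]-h)<.006]; print(n,k,round(m["confidence"],2),h.round(4),np.round(L((tp.max(0)+tp.min(0))/2),4))
```

```text
grip t 17.32 lane [0.0081 0.1616 0.0189] F [-2.3  0.3  5.4] w 0.0553 gf 20.3
 t 18.02 lane [-0.03    0.1391  0.0189] F [-0.8  0.9  5.4] w 0.0549 gf 20.5
 t 19.18 lane [-0.0981  0.1006  0.0189] F [-3.4  5.5  9.6] w 0.0548 gf 20.9
 t 20.58 lane [-0.1099  0.0027  0.0186] F [-5.9  0.3  9.2] w 0.0549 gf 21.3
 t 21.86 lane [-0.0203 -0.0013  0.0189] F [ 0.5 -5.7  5.2] w 0.055 gf 20.9
rel t 22.27 lane [-0.0192  0.0006  0.0174] F [-0.2 -0.5  0.1] w 0.0849 gf 0.0
tilt t 24.93 lane [-0.1313  0.0003  0.0988] F [0.6 0.  0.1] w -0.0002 gf 0.0
top jar_mid 0.85 0.0627 [ 0.0347 -0.0011]
top jar_short 0.82 0.0458 [-0.0217 -0.0039]
scene jar_mid 0.82 0.062 [ 0.0305 -0.0031]
scene jar_short 0.8 0.0467 [-0.0186 -0.0048]
scene jar_tall 0.69 0.0591 [ 0.0996 -0.024 ]
```

View pics/s3.png

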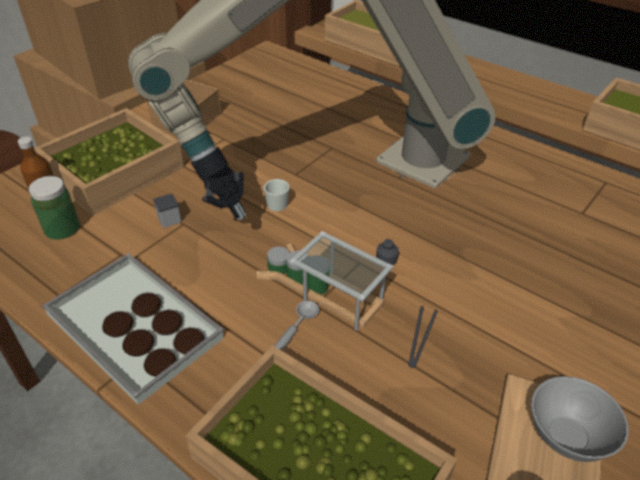

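The scene view shows all three jars upright in single file in the lane, at (278,260), (297,268) and (318,275). The tilted closed tool waits behind them. Now the final push.

Run:
```python
from h import *
servo_line(W(-.095,-.002,.014),.12); st("low")
for x in (-.055,-.03,0,.03,.045):
    servo_line(W(x,-.002 if x<0 else 0,.014),.06); st()
x=.045
while x<.068:
    x+=.002; servo_line(W(x,0,.014),.03); o=observe(); f=o["ft_force"]@U
    print(round(x,3),round(f,1),np.round(L(o["tool_pos"]),4)[0])
    if f<-14: break
p=get_image("scene"); save(p,"s4.png"); st()
for k in ("jar_mid","jar_short","jar_tall"):
  for m in trace(p,k)[:1]:
    c=cloud(p,m["mask"]); h=np.percentile(c[:,2],90); tp=c[abs(c[:,2]-h)<.006]; print(k,round(m["confidence"],2),h.round(4),np.round(L((tp.max(0)+tp.min(0))/2),4))
```

```text
low t 26.26 lane [-0.0955 -0.0026  0.0146] F [0.4 0.2 0.1] w -0.0 gf 0.0
 t 27.07 lane [-0.0547 -0.0021  0.0141] F [-0.1  0.3 -0.5] w -0.0003 gf 0.0
 t 27.64 lane [-0.0348 -0.0002  0.0139] F [ -8.9 -16.    6.3] w 0.0003 gf 7.7
 t 28.29 lane [-0.0002 -0.0002  0.014 ] F [-1.4 -3.3 -0.2] w 0.0001 gf 1.4
 t 28.94 lane [0.03   0.0004 0.0139] F [-1.3 -3.6  0.5] w -0.0002 gf 1.8
 t 29.34 lane [0.0447 0.0004 0.0139] F [-1.  -4.8  1.4] w 0.0001 gf 2.3
0.047 -6.7 0.0457
0.049 -8.8 0.0473
0.051 -9.9 0.0492
0.053 -9.6 0.0512
0.055 -10.3 0.0532
0.057 -9.5 0.0552
0.059 -9.4 0.0572
0.061 -8.9 0.0591
0.063 -9.6 0.0611
0.065 -15.2 0.0615
 t 31.89 lane [0.0615 0.0004 0.0139] F [ -4.5 -14.7   6.3] w -0.0001 gf 7.5
jar_mid 0.8 0.0509 [ 0.1547 -0.0186]
jar_short 0.8 0.0459 [ 0.0977 -0.0179]
jar_tall 0.73 0.0589 [ 0.2152 -0.011 ]
```

```bash
python3 -c "
import cv2;i=cv2.imread('pics/s4.png');cv2.imwrite('pics/s4c.png',cv2.resize(i[210:360,230:430],None,fx=4,fy=4,interpolation=2))"
```

```text
(no output)
```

View pics/s4c.png

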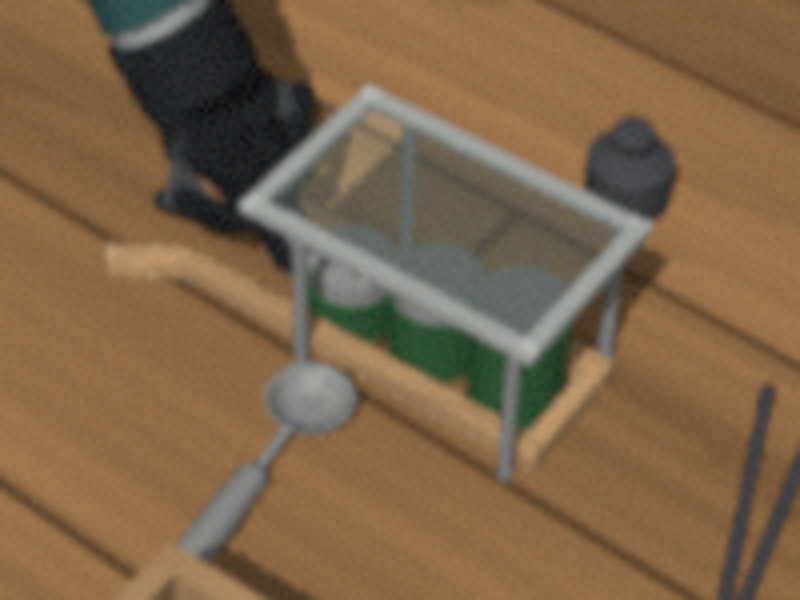

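The crop shows the row under the cover, upright, with the tall jar by the stop at crop (520,400). I'll confirm the contact with a slightly firmer push, then retreat.

Run:
```python
from h import *
for x in (.067,.069):
    servo_line(W(x,0,.014),.03); o=st()
    if o["ft_force"]@U<-28: break
servo_line(W(.03,0,.014),.1); servo_line(W(-.1,0,.10),.2)
servo_line(W(-.15,0,.22),.2); sleep(.3)
p=get_image("scene"); save(p,"s5.png"); t=get_image("top"); save(t,"t5.png")
st()
for n,k in ((p,"jar_short"),(p,"jar_mid"),(p,"jar_tall"),(t,"cup"),(t,"weight"),(t,"spice_tin"),(t,"scoop"),(t,"tongs")):
  for m in trace(n,k)[:1]:
    c=cloud(n,m["mask"]); h=np.percentile(c[:,2],90); tp=c[abs(c[:,2]-h)<.006]; print(k,round(m["confidence"],2),h.round(4),((tp.max(0)+tp.min(0))/2).round(3),np.round(m["extent"]))
a=p["frame"][210:360,230:430]; b=t["frame"][170:320,200:400]
cv2.imwrite("pics/c5.png",cv2.resize(np.vstack([a,b])[:,:,::-1],None,fx=2,fy=2,interpolation=2))
```

```text
t 32.29 lane [0.0617 0.0003 0.0138] F [ -6.9 -21.4   8.2] w -0.0004 gf 10.4
 t 32.54 lane [0.0619 0.0002 0.0138] F [ -8.5 -27.3  11.1] w 0.0002 gf 13.3
 t 35.22 lane [-1.497e-01  2.000e-04  2.195e-01] F [-0.4  0.4  0.2] w 0.0002 gf 0.0
jar_short 0.69 0.0462 [0.623 0.083 0.045] [306. 273. 326. 293.]
jar_mid 0.71 0.0527 [0.621 0.141 0.052] [323. 286. 348. 302.]
jar_tall 0.92 0.0653 [0.62  0.205 0.065] [344. 291. 373. 317.]
cup 0.69 0.0616 [ 0.439 -0.194  0.061] [404. 308. 434. 340.]
weight 0.74 0.0574 [0.427 0.153 0.057] [252. 301. 274. 330.]
spice_tin 0.9 0.0656 [ 0.653 -0.37   0.064] [482. 227. 516. 251.]
scoop 0.91 0.0199 [0.758 0.116 0.02 ] [286. 153. 306. 203.]
tongs 0.83 0.0095 [0.578 0.34  0.008] [179. 208. 204. 276.]
```

View pics/c5.png

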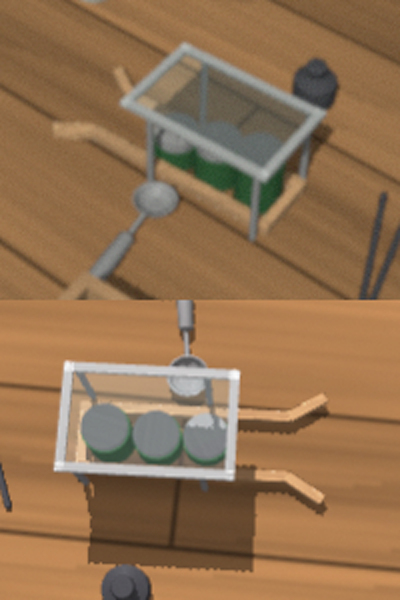

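The two views show the three jars upright in a row under the cover. The tallest is against the stop at crop (105,432) in the top view, with the others at (157,437) and (205,437). The other items haven't moved.

```bash
python3 -c "
from bench import *
print(finish_job())"
```

```text
the job is handed in; nothing more can be done
None
```

The job is handed in: the three jars stand in single file under the cover, tallest against the stop, then middle, then shortest, and the last camera views show the other items unmoved; it took about 35 s.

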